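Set the end stop of the gluing fixture and register the glass

ROBOT

A 6-joint arm with a two-finger parallel gripper is mounted at the origin on the work surface. World frame = base frame: x ahead of the robot, y to its left, z up, the work surface at z = 0. Lengths are in m, angles in rad, forces in N, time in s.
With the tool pointing down it reaches from about 0.275 to 0.825 m from the base axis. Payload 5.2 kg.
Tool frame: the origin (TCP) lies on the centre line of the jaws, within the pads' length; the fingertips stand 19 mm ahead of it and the grasp point (between the pads) is the TCP; z points along the fingers, y is the line along which they close (so a half turn about z gives the same grasp; the last joint's range is limited). The gripper opens to 93 mm and grips with 3 to 60 N. Pads are 15 mm wide; open, the fingers measure 128 mm over their backs; the gripper's body (75 mm by 188 mm) begins 65 mm behind the grasp point.
Start: joints at [0.964, 0.259, 1.535, -0, 1.348, -0.203], TCP at [0.216, 0.506, 0.238] pointing down, gripper open.
Joint ranges: [-3.14, 3.14], [-0.91, 2.08], [0.19, 2.58], [-1.22, 4.36], [0.22, 2.71], [-3.12, 3.12]. Speed limits (rad/s): [2.57, 2.57, 3.14, 3.14, 3.14, 3.14].

INTERFACE

Orientations are given as a rotation vector (axis times angle).
In Python, from plant import env gives the robot as it stands. Calls block until the motion is done:
- env.move_to(position, orientation): joint-space move of the TCP to a pose.
- env.line_to(position, rot=None, rate=0.15): straight line of the TCP; rot=None keeps the orientation; rate is the mean speed in m/s.
- env.goto_joints(angles): joint-space move.
- env.open_gripper() and env.gripper_close(effort=None): open the fingers fully, or close them until they stop; effort is the grip in N (None keeps the last).
- env.pause(seconds).
- env.solve_ik(position, orientation): joint angles nearest the present ones, or None.
- env.snapshot(name): name is "scene" or "top"; returns the picture (480x640x3 uint8, blue, green, red); there is no depth.
- env.camera_model(name): a dict with "fx", "fy", "cx", "cy" (pixels), "k1" (the pictures are not rectified: a ray, as slopes to the right and down, at radius r is drawn at 1 + k1 r^2 times it, then the intrinsics apply), "extrinsics" (4x4, takes a point from camera to world coordinates). Camera axes: x right, y up, looking along -z (the intrinsics and any distortion apply to the point x, -y, -z); pixel columns grow to the right and rows downward; lengths in m; the calibration is good to about 2 mm. A picture is of the moment at which its call begins. camera_model takes no time and is no camera call.
A pose or a line that the arm cannot do raises env.PlanningError and nothing moves.
- env.hand_in(): hands the job in; it is judged then, once.
Readings, each from a call of its own:
- env.get_clock(): time.
- env.get_joint_pos(): joint angles.
- env.get_joint_vel(): joint speeds.
- env.get_joint_torque(): joint torques, N m.
- env.get_tool_pos(): TCP position.
- env.get_tool_rot(): TCP orientation.
- env.get_wrist_force(): force on the tool from outside, world axes, zero at the start.
- env.get_moment(): the same for the moment, N m.
- env.get_width(): opening from 0.0 (shut) to 1.0 (fully open).
- env.get_finger_force(): force on a finger pad.
Only numpy, scipy, OpenCV 4.12 (cv2) and the standard library are available. Lean on these libraries where they do the work, as an engineer would, in place of code of your own. Each camera call takes 0.05 s, during which the arm holds its last target. There are 200 camera calls.

TASK

Set the end stop of the gluing fixture for the glass that lies in it: the second notch from the open end for the long glass, the third for the short one. Squeeze the release lever against the grip, keep it squeezed while you slide the stop, and let go so that the pawl drops fully into the notch (ease it in by feel, never force the stop against its pawl); then gently slide the glass along the bed until it rests against the latched stop, take your hand away, and leave the spare glass and everything else where they are.

Things in the scene. Friction and masses are not known exactly. Their poses are not given: they have to be found in the camera images.
- bed: Gluing fixture, fixed: aluminium base plate 12 mm thick, x -100 to 100, y -165 to 315 mm in its frame. Origin: its underside, under the middle of the glass bed; z up, y along the slide rail to the open end ('outward'; -y 'inward'). The rail (40 wide, top 22 mm up) runs on the centre line from y = 30 to 307. Between the glass supports, inward of y = 25, only the base plate lies below.
- bed_top (a point): On the bed, above its origin, 40 mm up: level of the two white bars (12 wide, at x = +-45) that carry the glass. Outside them are low aluminium side guides (inner faces x = +-62, tops 43 mm up) for the 120 mm wide glass. Bars and guides run from y = -155 to 140. Glass slides on the bars with 1 to 4 N.
- notch_2 (a point): Nominal middle of the second notch, at the top (30 mm up) of the dark steel strip, 16 wide, on the rail. Three notches 10.5 mm wide, cut through, 36 mm apart along y, the first nearest the open end (+y). The strip is set by slotted screws, so all notches together really lie up to 13 mm either way along y: this point does not show it, find them by feel. The strip's outer end is 12 mm beyond the first notch.
- stop (a joint): Travel of the sliding end stop, m: 0 open, grows inward (-y of the bed) to 0.160. Starts at 0 to 0.03 with the pawl down beyond the strip's outer end: no way inward until the lever is squeezed. Nominal values in the notches: first 0.059, second 0.095 (200 mm glass), third 0.131 (128 mm glass), all shifted alike by up to 0.013; play +-1.2 mm. Friction 2 N squeezed, 4 N with the pawl dragging.
- lever (a joint): Angle of the release lever, rad: 0 let go with the pawl fully down (in a notch or off the strip), about 0.15 with the pawl riding on the strip, 0.24 fully squeezed (hard stop). 5 N at grip_point's height start it, 9 N hold it fully. Pushing the lever inward by itself lifts the pawl too; with the pawl down move the stop by its grip (for instance drawing it outward by the grip's inward face).
- grip_point (a point): On the stop, 100 mm above the table, midway between its two upright black plates (26 mm wide across the rail): squeeze here from above, fingers closing along the bed's y. Inward plate: the fixed grip, 10 thick, z 46 to 122 mm. Outward plate: the release lever, 8 thick, top z 123, hinged at z 27. 50 mm over both let go, 33 squeezed. The carriage below is 47 mm high.
- stop_plate: Aluminium stop plate, 68 wide, 7 thick, at the inward end of the stop, 32 mm inward of grip_point. Origin: middle of the lower edge (30 mm above the table) of the face that meets the glass; the plate reaches up to 62 mm. Axes as the bed's; the face looks along -y.
- pawl: Steel pawl tooth, 14 x 8 (along y) x 14 mm, under the outer end of the lever's arm, 69 mm outward of grip_point. Origin: middle of its underside, 23 mm above the table when down, about 30 mm when on the strip. Must not be forced against the strip (40 N at most).
- glass_long: Long black glass-ceramic panel, 120 x 200 x 6 mm (200 along its y), 0.29 to 0.47 kg; origin at the centre of its underside, 40 mm above the table. Lies either in the bed (17 to 55 mm short of where it will meet the stop; y as the bed's y) or spare on the plywood rest about 178 mm to the bed's +x side. Its edges chip if pressed with more than 25 N.
- glass_short: Short black glass-ceramic panel, 120 x 128 x 6 mm (128 along its y), 0.18 to 0.3 kg, otherwise as glass_long. The one of the two glasses that is not in the bed is the spare on the rest.
- hexdriver: Hex driver, 160 mm long, lying on the base plate along y at its -x edge; leave alone. Origin: centre of its underside.
- spacer: White plastic block 35 x 60 x 30 mm on the base plate at its +x edge; leave alone. Origin: centre of its underside.
- cleaner: Clear bottle of glass cleaner, 190 mm tall, on the table; leave alone. Origin: centre of its underside.
- cartridge: Grey sealant cartridge, 240 mm tall, standing on the table; leave alone. Origin: centre of its underside.
- tape: Roll of paper tape, 104 mm across, flat on the table; leave alone. Origin: centre of its underside.
- lifter: Two-cup suction lifter for glass, 230 mm long, 58 mm high, on the table; leave alone. Origin: centre of its underside.
- tray: Grey parts tray 150 x 200 x 50 mm with steel brackets, on the table; leave alone. Origin: centre of its underside.
Mind the look-alikes: they are no part of the job. Leave any pink look-alike of the glass_long alone.

How it is judged:
On the way, in this order (a step that is already met when the one before it is completed fails the run):
1. the release lever is squeezed while the stop is still at the open end (value of joint lever above 0.18 rad and value of joint stop below 0.045 m), for 0.1 s.
2. the stop stands latched in the notch that belongs to the glass in the bed, with the lever let go and the glass not yet against it (((horizontal distance between glass_long and bed below 0.07 m and value of joint stop between 0.078 and 0.112 m and value of joint lever below 0.05 rad and y of glass_long in the frame of stop_plate below -0.105 m) or (horizontal distance between glass_short and bed below 0.07 m and value of joint stop between 0.114 and 0.148 m and value of joint lever below 0.05 rad and y of glass_short in the frame of stop_plate below -0.069 m))), for 0.3 s.
At the end, for the whole second after the job is handed in: The stop is latched (lever joint below 0.05 rad, pawl down) in the notch of the glass lying in the bed: stop joint 0.095 +- 0.017 m for the long glass, 0.131 +- 0.017 m for the short; that glass lies flat on its supports at rest with its end within 3 mm of the stop plate's face (((horizontal distance between glass_long and bed below 0.07 m and value of joint stop between 0.078 and 0.112 m and value of joint lever below 0.05 rad and y of glass_long in the frame of stop_plate above -0.103 m and height (world z) of glass_long between 0.037 and 0.043 m and linear speed of glass_long below 0.005 m/s) or (horizontal distance between glass_short and bed below 0.07 m and value of joint stop between 0.114 and 0.148 m and value of joint lever below 0.05 rad and y of glass_short in the frame of stop_plate above -0.067 m and height (world z) of glass_short between 0.037 and 0.043 m and linear speed of glass_short below 0.005 m/s))); the robot touches nothing.
It fails at once if the stop is forced hard against its pawl (over 40 N on the pawl) (contact force between pawl and anything else above 40 N).
It fails at once if a glass is pressed hard by the stop plate or the hand (over 25 N) (contact force between any of glass_long, glass_short and stop_plate above 25 N or contact force between any of glass_long, glass_short and the fingers above 25 N).
It fails at once if the spare glass is moved off its place on the rest ((horizontal distance between glass_long and bed above 0.13 m and distance of glass_long from where it was at the start of the episode above 0.015 m) or (horizontal distance between glass_short and bed above 0.13 m and distance of glass_short from where it was at the start of the episode above 0.015 m)).
It fails at once if another thing on the table is disturbed (distance of any of hexdriver, spacer, cleaner, cartridge, tape, lifter, tray from where it was at the start of the episode above 0.02 m).
It also fails if it takes over 67 s, if anything falls off the work surface, if the arm or the gripper's body presses on something with over 40 N, if the wrist force passes 120 N, or if a joint passes its speed limit or range.

## Working session

There is one attempt and no reset: what is moved stays moved. The work goes in short steps, each a Python script; the robot and the scene stay as the last script left them, time stands still between calls to the robot, and variables do not carry over. Pictures are saved under pics/ and viewed, at most 10 in all, crops included, and the job is handed in when it is done.

```bash
ls; mkdir -p pics
cat > h.py <<'E'
import numpy as np, cv2
from plant import env
def ray(cam,u,v):
    m=env.camera_model(cam); K=np.array([[m['fx'],0,m['cx']],[0,m['fy'],m['cy']],[0,0,1]])
    p=cv2.undistortPoints(np.array([[[u,v]]],float),K,np.array([m['k1'],0,0,0,0.]))[0,0]
    E=np.array(m['extrinsics']); d=E[:3,:3]@np.array([p[0],-p[1],-1]); return E[:3,3],d
def onplane(cam,u,v,z):
    o,d=ray(cam,u,v); return o+d*(z-o[2])/d[2]
def project(cam,P):
    m=env.camera_model(cam); E=np.array(m['extrinsics']); c=E[:3,:3].T@(np.asarray(P)-E[:3,3])
    x=np.array([c[0],-c[1]])/-c[2]; x=x*(1+m['k1']*(x@x)); return np.array([m['fx']*x[0]+m['cx'],m['fy']*x[1]+m['cy']])
E
python3 - <<'E'
from h import *
for c in("scene","top"):
    cv2.imwrite(f"pics/{c}0.png",env.snapshot(c)); print(c,env.camera_model(c))
print(env.get_clock(),env.get_tool_rot(),env.get_wrist_force())
E
```

```text
pics
scene {'fx': 486.9417711194541, 'fy': 486.9417711194541, 'cx': 310.4695456769564, 'cy': 237.9542342071258, 'k1': -0.03139454514458975, 'extrinsics': array([[-0.57039825, -0.64090679,  0.51369672,  1.1912151 ],
       [ 0.82118861, -0.43189924,  0.37297764,  0.47325494],
       [-0.01717868,  0.63458769,  0.77265993,  1.09223748],
       [ 0.        ,  0.        ,  0.        ,  1.        ]])}
top {'fx': 465.269311216008, 'fy': 465.269311216008, 'cx': 315.6698181128915, 'cy': 228.3397017121424, 'k1': 0.015615963618233962, 'extrinsics': array([[ 0.01169239,  0.97474122, -0.22303103,  0.26394333],
       [-0.99992254,  0.01234937,  0.00155116, -0.01059128],
       [ 0.00426627,  0.22299561,  0.97481011,  1.30175724],
       [ 0.        ,  0.        ,  0.        ,  1.        ]])}
0.1 [-6.29893814e-01 -3.07712263e+00  2.28227484e-03] [ 0.25539624 -0.02752376 -0.39484188]
```

View pics/scene0.png

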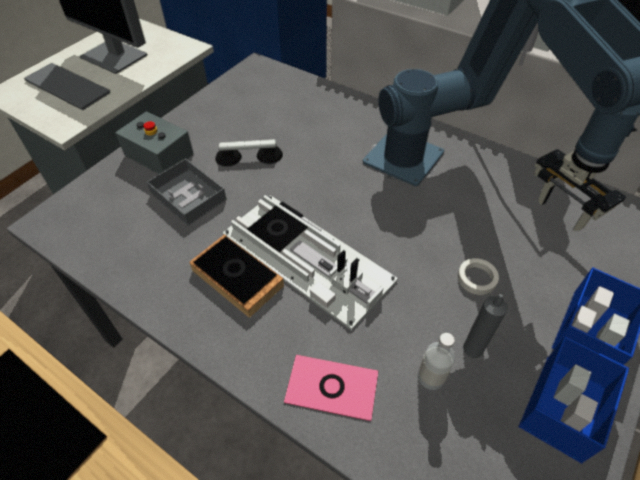

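View pics/top0.png

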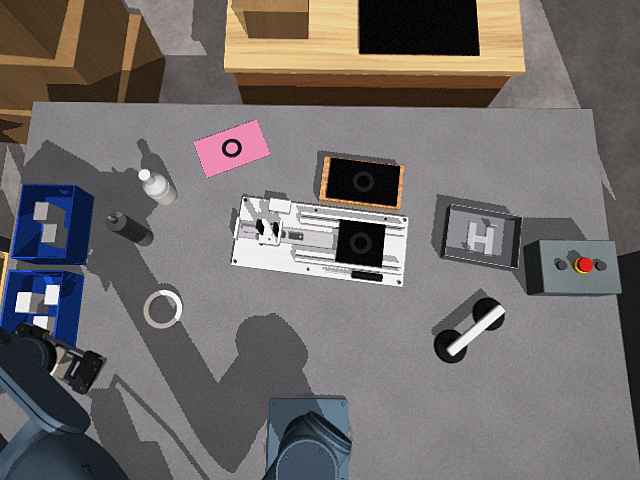

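The top view shows the fixture at about (235–408, 195–287) px with the open end to the left. A nearly square black panel lies in the bed at (360,243), and a longer one on the plywood rest at (363,182). The pink sheet at (232,148) is the look-alike. I'll measure both glasses and enlarge the fixture.

Run:
```python
from h import *
t=cv2.imread("pics/top0.png")
cv2.imwrite("pics/crop0.png",cv2.resize(t[145:295,225:415],None,fx=4,fy=4,interpolation=cv2.INTER_CUBIC))
# white/bright plate mask
g=t.min(2); m=((g>150)*255).astype(np.uint8); m[:180]=0; m[300:]=0; m[:,:222]=0; m[:,430:]=0
m=cv2.morphologyEx(m,cv2.MORPH_CLOSE,np.ones((25,25)))
c=max(cv2.findContours(m,0,2)[0],key=cv2.contourArea); print(cv2.boxPoints(cv2.minAreaRect(c)))
d=((t.max(2)<25)*255).astype(np.uint8); d[:145]=0; d[300:]=0; d[:,:225]=0; d[:,415:]=0
for c in cv2.findContours(d,cv2.RETR_EXTERNAL,2)[0]:
    if cv2.contourArea(c)<40: continue
    b=cv2.boxPoints(cv2.minAreaRect(c)); w=np.array([onplane("top",*p,.046)[:2] for p in b])
    print(cv2.contourArea(c),b.mean(0),"w",w.mean(0).round(4),np.linalg.norm(w-np.roll(w,1,0),axis=1).round(4),w.round(4).tolist())
```

```text
[[225.71979 292.1666 ]
 [229.42981 179.62958]
 [422.17633 185.98386]
 [418.4663  298.52087]]
48.0 [366.63974 275.45197] w [ 0.4222 -0.152 ] [0.0799 0.0182 0.0802 0.0182] [[0.418, -0.111], [0.4361, -0.1135], [0.4264, -0.1931], [0.4084, -0.1904]]
53.0 [260. 227.] w [0.5532 0.1416] [0.0398 0.0167 0.0398 0.0165] [[0.573, 0.1507], [0.5732, 0.134], [0.5334, 0.1325], [0.5332, 0.1491]]
1838.0 [360.44556 242.54457] w [ 0.5134 -0.1362] [0.1243 0.1214 0.127  0.1212] [[0.4586, -0.0678], [0.5794, -0.0795], [0.568, -0.2059], [0.4476, -0.1916]]
2640.0 [363.2616  181.40771] w [ 0.69   -0.1457] [0.197  0.1179 0.2008 0.1174] [[0.6431, -0.0404], [0.7603, -0.0536], [0.7364, -0.253], [0.6202, -0.236]]
```

View pics/crop0.png

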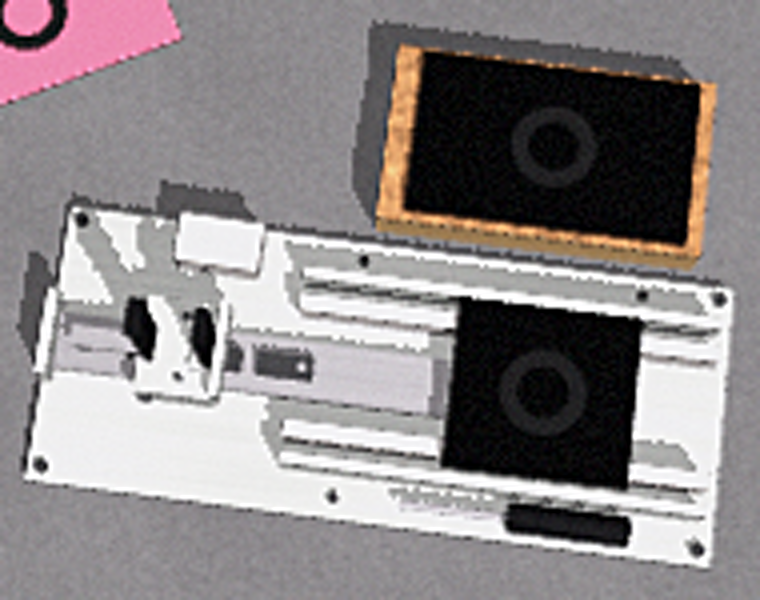

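The panel in the bed is the short one (about 124×121 mm measured, against 200×118 mm for the spare), so the stop goes in the **third** notch. The crop also shows the dark strip's inner tail at crop (255–312, 345–380), with a gap at about (248,360) that may be the third notch. Next I fit the bed frame and estimate the stop position and strip shift.

```bash
cat >> h.py <<'E'
def W(u,v,z): return onplane("top",225+(u+.5)/4-.5,145+(v+.5)/4-.5,z)[:2]
C=np.array([W(68,203,.012),W(24,480,.012),W(710,567,.012),W(735,285,.012)])
B=np.array([[.1,.315],[-.1,.315],[-.1,-.165],[.1,-.165]])
a=(C-C.mean(0)); b=B-B.mean(0); th=np.angle(np.sum((a[:,0]+1j*a[:,1])*np.conj(b[:,0]+1j*b[:,1])))
R=np.array([[np.cos(th),-np.sin(th)],[np.sin(th),np.cos(th)]]); O=C.mean(0)-R@B.mean(0)
def bed(p): return R.T@(np.asarray(p)[:2]-O)
def wor(x,y): return O+R@np.array([x,y])
E
python3 - <<'E'
from h import *
print("th",th,"O",O,"res",[(bed(c)-q).round(4).tolist() for c,q in zip(C,B)])
f=lambda n,u,v,z:print(n,bed(W(u,v,z)).round(4))
f("glass",455,300,.046);f("glass",441,467,.046);f("glass",642,318,.046);f("glass",628,488,.046)
f("stripgap in",255,362,.03);f("stripgap out",242,360,.03);f("strip end",313,366,.03)
f("face+x",231,300,.062);f("face-x",217,402,.062)
f("guide out end +x",300,310,.04);f("rail in end",432,385,.022);f("spacer",220,225,.042)
s=cv2.imread("pics/scene0.png"); 
cv2.imwrite("pics/sc0.png",cv2.resize(s[190:335,215:405],None,fx=4,fy=4,interpolation=cv2.INTER_CUBIC))
t=cv2.imread("pics/top0.png")
cv2.imwrite("pics/crop1.png",cv2.resize(t[205:260,228:308],None,fx=10,fy=10,interpolation=cv2.INTER_CUBIC))
E
```

```text
th -0.11371184911193248 O [ 0.51713593 -0.10087726] res [[0.0015, 0.0017], [-0.0013, -0.0002], [-0.0016, -0.0003], [0.0014, -0.0012]]
glass [0.0565 0.0321]
glass [-0.0611  0.0281]
glass [ 0.0601 -0.0981]
glass [-0.0594 -0.0996]
stripgap in [-0.0014  0.1652]
stripgap out [-0.0011  0.1744]
strip end [0.0009 0.1246]
face+x [0.0331 0.1849]
face-x [-0.0386  0.1843]
guide out end +x [0.0372 0.1384]
rail in end [-0.0004  0.0405]
spacer [0.0907 0.2022]
```

View pics/sc0.png

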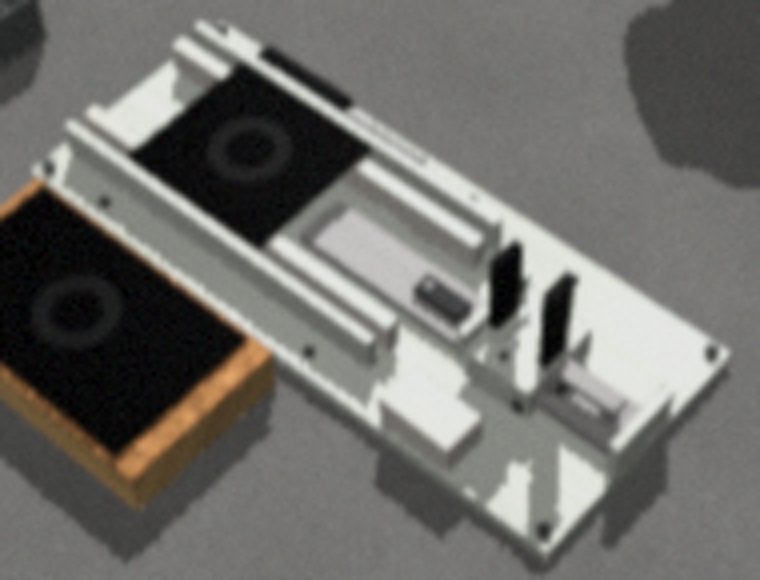

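View pics/crop1.png

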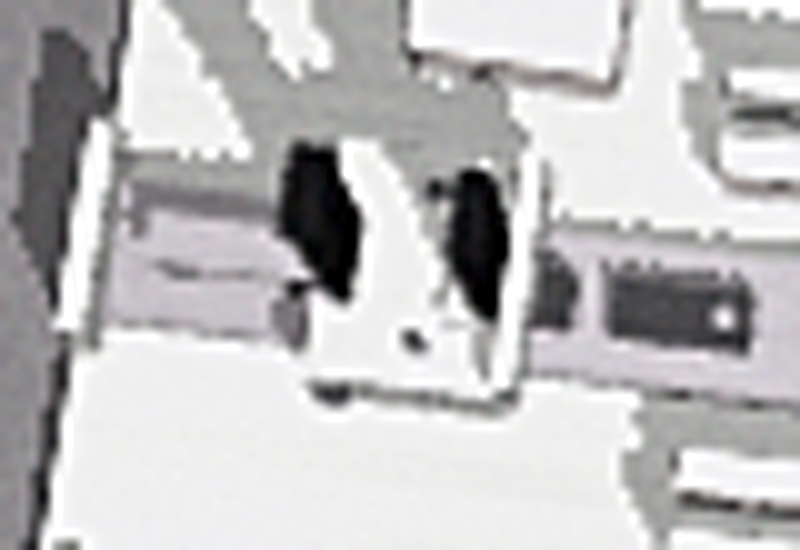

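The strip gap in crop1 (577–603, 300) puts the third notch at bed y ≈ 0.170. The stop face is at y ≈ 0.1846 and the glass end at 0.030. That means about 0.1156 m of inward travel, leaving about 39 mm between the face and the glass. Now I go to the grip and squeeze.

```bash
cat >> h.py <<'E'
from scipy.spatial.transform import Rotation
by=R@np.array([0,1.]); Y=np.array([*by,0]); Z=np.array([0,0,-1.]); 
ROT=Rotation.from_matrix(np.column_stack([np.cross(Y,Z),Y,Z])).as_rotvec()
def P(x,y,z): return np.array([*wor(x,y),z])
def st(n=""):
    p=env.get_tool_pos(); f=np.array(env.get_wrist_force()); fb=R.T@f[:2]
    print(n,"t%.2f"%env.get_clock(),"bed",bed(p).round(4),"z%.4f"%p[2],"w%.1fmm"%(env.get_width()*93),"F",fb.round(1),round(f[2],1),"ff",np.round(env.get_finger_force(),1))
E
python3 - <<'E'
from h import *
f=lambda n,u,v,z:print(n,bed(onplane("top",228+u/10-.45,205+v/10-.45,z)).round(4))
f("lever top",318,150,.123);f("grip top",478,178,.122)
Yt=.2166-.006
env.move_to(P(0,Yt,.19),ROT); st("above")
cv2.imwrite("pics/s1.png",env.snapshot("scene"))
env.line_to(P(0,Yt,.100),rate=.08); st("down")
E
```

```text
lever top [0.0112 0.2384]
grip top [0.0092 0.196 ]
above t1.97 bed [-0.0003  0.2114] z0.1901 w93.1mm F [-0.1  0.4] -0.3 ff 0.0
down t3.29 bed [0.0004 0.2107] z0.1006 w93.1mm F [-0.4 -0.8] 0.1 ff 0.0
```

Run:
```python
from h import *
env.gripper_close(effort=18); st("closed"); env.pause(.3); st()
cv2.imwrite("pics/s2.png",cv2.resize(env.snapshot("scene")[150:335,215:455],None,fx=3,fy=3,interpolation=cv2.INTER_CUBIC))
```

```text
closed t4.22 bed [0.     0.2103] z0.1000 w36.2mm F [-0.4 -1.8] 1.7 ff 17.5
 t4.52 bed [0.     0.2106] z0.1001 w36.0mm F [-0.4 -1.6] 1.6 ff 17.5
```

View pics/s2.png

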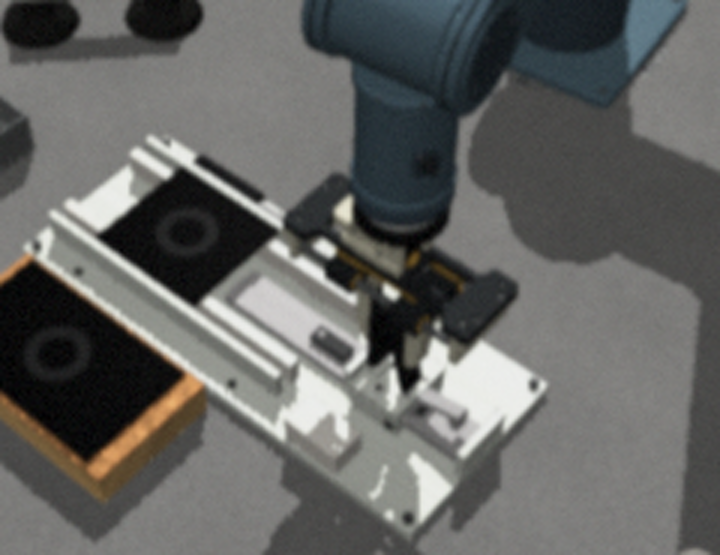

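The fingers hold both plates and the width of 36 mm matches a full squeeze, since the pad edge meets the tilted lever low down. Next I slide inward while squeezed.

Run:
```python
from h import *
for y in (.205,.190,.150,.115,.085):
    env.line_to(P(0,y,.100),rate=.06); st()
    if abs((R.T@np.array(env.get_wrist_force())[:2])[1])>15: print("STOP"); break
else:
    env.gripper_close(effort=3); st("ease"); env.pause(.3); st()
```

```text
t4.82 bed [0.     0.2048] z0.1001 w36.0mm F [-0.5 -0.3] 1.4 ff 17.5
 t5.22 bed [0.     0.1889] z0.1000 w36.2mm F [-1.1 -3.1] 3.3 ff 17.6
 t6.03 bed [-1.000e-04  1.493e-01] z0.1000 w35.9mm F [-1.3 -2.5] 3.6 ff 17.6
 t6.77 bed [-1.000e-04  1.142e-01] z0.1000 w36.4mm F [-2.2 -1.1] 4.6 ff 17.6
 t7.42 bed [-0.0001  0.0845] z0.1000 w36.4mm F [-2.9 -1.9] 5.4 ff 17.6
ease t7.63 bed [0.0001 0.0847] z0.0999 w41.8mm F [-0.7 -2.2] 3.9 ff 3.1
 t7.93 bed [0.0001 0.0847] z0.1000 w42.0mm F [-0.8 -3.4] 3.4 ff 3.1
```

Width opened to 42 mm, so the pawl is riding on the strip. Now I draw outward in small steps and feel for the drop.

Run:
```python
from h import *
y=.085
for i in range(26):
    y+=.001; env.line_to(P(0,y,.100),rate=.02)
    w=env.get_width()*93; fy=(R.T@np.array(env.get_wrist_force())[:2])[1]
    if i%5==0: st()
    if w>45.5 or abs(fy)>14: break
st("end"); env.pause(.3); st()
```

```text
t8.18 bed [0.0001 0.0852] z0.0999 w43.0mm F [-1.4 -5.6] 2.7 ff 3.0
end t8.68 bed [0.0001 0.0872] z0.0999 w46.9mm F [-1.5 -5.8] 3.2 ff 3.0
 t8.98 bed [0.0001 0.0871] z0.0999 w46.7mm F [-0.5 -6.1] 2.0 ff 3.0
```

At 3 N the grip yields to the pawl drag (inner finger still, outer one moving away), so this isn't a drop. I'll open fully so the lever is free, and draw outward with the inner finger against its stop, watching the wrist force.

Run:
```python
from h import *
env.open_gripper(); env.pause(.2); st("open")
y=.108
env.line_to(P(0,y,.100),rate=.05); env.pause(.2); st("pre"); f0=(R.T@np.array(env.get_wrist_force())[:2])[1]
L=[]
for i in range(56):
    y+=.0005; env.line_to(P(0,y,.100),rate=.02)
    fy=(R.T@np.array(env.get_wrist_force())[:2])[1]; L.append((round(bed(env.get_tool_pos())[1]*1e3,1),round(fy-f0,1)))
    if abs(fy-f0)>10: break
print(L); st("end")
```

```text
open t10.08 bed [-0.     0.088] z0.1000 w92.6mm F [-0.1 -0.4] 0.3 ff 0.0
pre t10.83 bed [0.     0.1079] z0.1000 w92.9mm F [-0.6  0.4] -1.2 ff 0.0
[(np.float64(108.4), np.float64(-0.3)), (np.float64(109.0), np.float64(-0.1)), (np.float64(109.5), np.float64(-0.5)), (np.float64(110.0), np.float64(-1.3)), (np.float64(110.2), np.float64(-3.0)), (np.float64(110.3), np.float64(-5.9)), (np.float64(110.4), np.float64(-6.6)), (np.float64(110.7), np.float64(-7.6)), (np.float64(111.0), np.float64(-8.6)), (np.float64(111.5), np.float64(-8.2)), (np.float64(112.0), np.float64(-9.9)), (np.float64(112.5), np.float64(-8.8)), (np.float64(113.1), np.float64(-7.7)), (np.float64(113.5), np.float64(-9.1)), (np.float64(114.0), np.float64(-8.3)), (np.float64(114.5), np.float64(-8.6)), (np.float64(115.0), np.float64(-10.0))]
end t15.08 bed [0.    0.115] z0.0999 w93.2mm F [ 0.6 -9.6] -0.6 ff 4.2
```

Run:
```python
from h import *
y=.115; L=[]
for i in range(40):
    y+=.0005; env.line_to(P(0,y,.100),rate=.02)
    fy=(R.T@np.array(env.get_wrist_force())[:2])[1]; L.append((float(round(bed(env.get_tool_pos())[1]*1e3,1)),float(round(fy,1)),float(np.round(env.get_finger_force(),1))))
    if abs(fy)>15 or L[-1][2]>9: break
print(L); st("end")
cv2.imwrite("pics/s3.png",cv2.resize(env.snapshot("scene")[150:335,215:455],None,fx=3,fy=3,interpolation=cv2.INTER_CUBIC))
```

```text
[(114.9, -5.5, 2.9), (115.1, -6.9, 3.7), (115.4, -6.8, 4.0), (115.9, -7.2, 4.1), (116.4, -9.2, 4.0), (116.8, -8.4, 4.1), (117.4, -8.0, 4.1), (117.9, -7.9, 4.1), (118.3, -8.5, 4.1), (119.0, -7.3, 3.7), (121.1, 0.6, 0.0), (121.4, 0.5, 0.0), (121.6, 0.5, 0.0), (121.9, 0.4, 0.2), (122.3, -1.5, 1.0), (122.7, -3.8, 2.0), (122.7, -7.0, 3.2), (122.7, -7.5, 4.1), (122.7, -9.6, 5.1), (122.8, -12.1, 6.0), (122.8, -13.9, 7.0), (122.8, -15.9, 7.9)]
end t20.58 bed [-0.      0.1228] z0.0998 w93.1mm F [ -0.3 -15.9] -1.1 ff 7.9
```

View pics/s3.png

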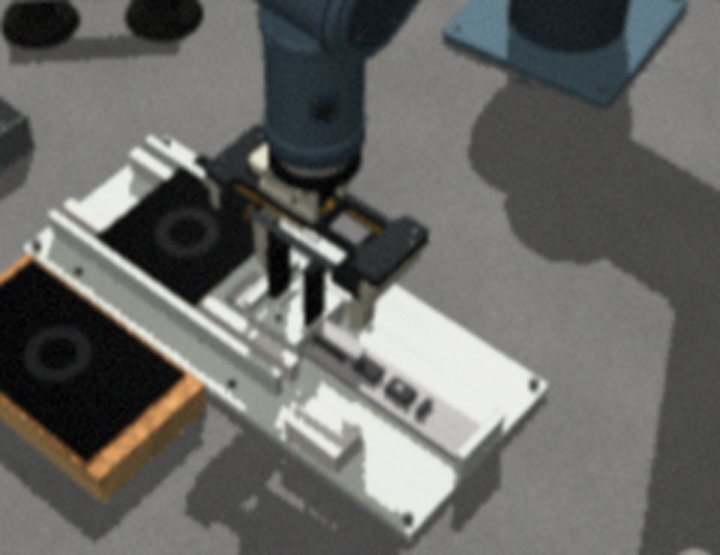

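The free drop at 119→121 mm and then a hard wall at 122.7 mm match the predicted 122.5 mm. The picture shows the strip's outer notches exposed behind the stop, so the pawl is in the third notch. I release, and check the lever from the scene while moving to the glass's inward end.

Run:
```python
from h import *
env.line_to(P(0,.112,.100),rate=.03); st("off")
env.line_to(P(0,.112,.20),rate=.15)
env.gripper_close(effort=20)
env.move_to(P(0,-.138,.15),ROT); st()
s=env.snapshot("scene");t=env.snapshot("top")
cv2.imwrite("pics/s4.png",np.hstack([cv2.resize(s[190:330,220:385],(400,340)),cv2.resize(t[190:290,230:350],(400,340))]))
```

```text
off t21.25 bed [-0.      0.1122] z0.1000 w93.1mm F [0.2 0.2] 0.2 ff 0.0
 t24.52 bed [ 0.0002 -0.1371] z0.1502 w0.5mm F [0.3 0.1] -0.2 ff 0.0
```

View pics/s4.png

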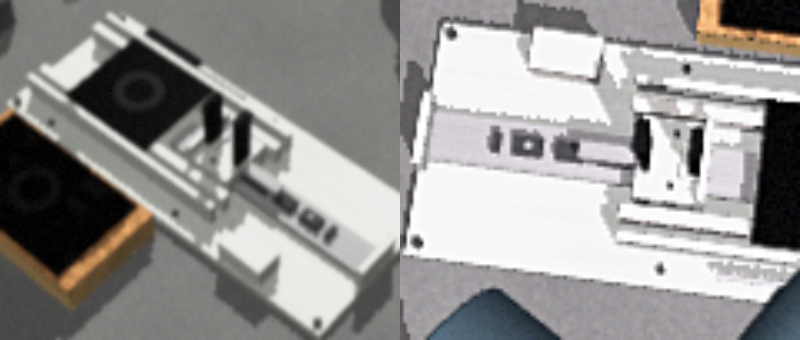

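In the top half of the picture, notches 1 and 2 are free at about (507,142) and (548,146), and the arm's end sits at about (580,150), over the third. The plates stand parallel, so the lever is let go. The glass is still short of the stop plate. Now I push it gently.

Run:
```python
from h import *
env.line_to(P(0,-.138,.051),rate=.08); env.pause(.2); st("down")
fb=lambda:(R.T@np.array(env.get_wrist_force())[:2])[1]
f0=fb(); y=-.138; L=[]
if abs(np.array(env.get_wrist_force())[2])<5:
  while y<-.055:
    y+=.002 if y<-.085 else .0007
    env.line_to(P(0,y,.051),rate=.02); f=fb()-f0; L.append((float(round(bed(env.get_tool_pos())[1]*1e3,1)),float(round(f,1))))
    if f<-9: break
print(L); st("end"); print(y)
```

```text
down t26.21 bed [ 0.0003 -0.1381] z0.0514 w0.8mm F [ 0.4 -0.1] -0.5 ff 0.0
[(-135.8, 0.5), (-133.8, -0.3), (-131.9, -0.2), (-129.9, 0.3), (-127.9, 0.1), (-125.9, 0.6), (-123.8, 0.1), (-121.9, 0.1), (-119.9, -0.1), (-117.9, -0.5), (-115.9, 0.1), (-114.0, 0.5), (-111.9, -0.2), (-109.8, -0.5), (-107.8, -0.8), (-105.8, -0.2), (-103.8, -0.4), (-101.8, -0.7), (-99.8, -0.6), (-97.8, -0.4), (-95.8, -0.5), (-93.8, -0.5), (-91.8, 0.1), (-89.8, -0.4), (-87.8, -0.4), (-85.8, -1.7), (-83.8, -0.4), (-83.3, -1.2), (-82.6, -1.5), (-81.9, -1.0), (-81.1, -1.3), (-80.4, -1.0), (-79.7, -1.8), (-79.0, -1.4), (-78.3, -2.1), (-77.6, -1.7), (-76.9, -2.7), (-76.2, -1.5), (-75.5, -0.7), (-74.8, -3.0), (-74.1, -1.3), (-73.8, -3.1), (-73.6, -6.8), (-73.6, -7.9), (-73.5, -11.0)]
end t37.46 bed [ 0.0001 -0.0735] z0.0511 w0.2mm F [ -0.8 -11.1] -1.1 ff 5.3
-0.07139999999999985
```

The glass met the stop firmly at the predicted place. I back off, rise, and check.

Run:
```python
from h import *
env.line_to(P(0,-.09,.051),rate=.03)
env.line_to(P(0,-.09,.2),rate=.15); env.goto_joints([0.964,0.259,1.535,0,1.348,-0.203]); st()
s=env.snapshot("scene");t=env.snapshot("top")
cv2.imwrite("pics/s5.png",np.hstack([cv2.resize(s[190:330,220:385],(400,340)),cv2.resize(t[190:290,260:380],(400,340))]))
```

```text
t42.03 bed [-0.3671  0.5683] z0.2373 w0.8mm F [0.3 0.4] 0.1 ff 0.0
```

View pics/s5.png

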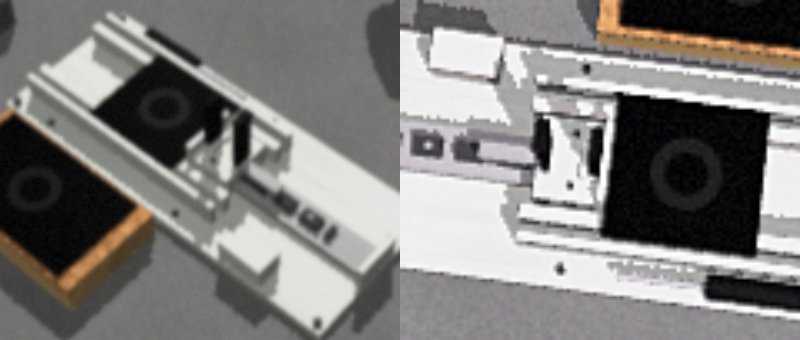

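The glass edge at (605,165) rests against the stop plate, the stop has not moved, and the spare, spacer and driver are where they were.

```bash
python3 -c "
from plant import env
print(env.hand_in())"
```

```text
the job is handed in; nothing more can be done
None
```

I set the stop in the third notch for the short glass, slid that glass up against it, took the arm clear and handed the job in at about 42 s; the hand-in call returned no verdict.

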